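Park the trolley's sliding cup divider in its keeper

ROBOT

A 7-joint arm with a two-finger parallel gripper is mounted at the origin on the work surface. World frame = base frame: x ahead of the robot, y to its left, z up, the work surface at z = 0. Lengths are in m, angles in rad, forces in N, time in s.
With the tool pointing down it reaches from about 0.425 to 0.8 m from the base axis. Payload 8.3 kg.
Tool frame: the origin (TCP) lies midway between the tips of the shut fingers; the grasp point (between the pads) lies 19 mm behind it; z points along the fingers, y is the line along which they close (so a half turn about z gives the same grasp; the last joint's range is limited). The gripper opens to 85 mm and grips with 20 to 120 N. Pads are 22 mm wide; open, the fingers measure 114 mm over their backs; the gripper's body (76 mm by 85 mm) begins 54 mm behind the grasp point. The pads swing forward as they close: fully open they stand 13 mm farther back than shut.
Start: joints at [-1.369, 0.383, 0.016, 1.37, -0.006, 1.388, -0.046], TCP at [0.164, 0.603, 0.231] pointing down, gripper open.
Joint ranges: [-2.95, 2.95], [-0.25, 2.06], [-1.52, 1.56], [0.18, 2.33], [-1.44, 4.58], [0.02, 2.06], [-3.01, 3.01]. Speed limits (rad/s): [2.39, 2.39, 3.01, 3.01, 3.14, 3.14, 3.14].

INTERFACE

Orientations are given as a unit quaternion [x, y, z, w].
In Python, from station import arm gives the robot as it stands. The module is installed in compiled form; this text tells all that it offers.
- The arm moves only by the tool drive_tool, never from a script. Its argument "steps" is a list of rows, each a list of 3 entries, a list of its own where there are three numbers: the finger opening in cm, from 0 to 8.54, then the shift along the tool's x, y, z in cm, then the turn about the tool's z in degrees. A call has 1 to 20 rows; each row is the pose to reach, as a shift and turn from the pose commanded when the call began, along the tool's axes at that moment; what a row does not reach only later rows make up. A row lasts 1/12 s, in which the tool goes at most 41.7 mm and 7.16 degrees, less where a joint would pass 70% of its speed; a pose out of reach is approached as far as the arm can. A call with a gripper value outside its range is refused whole. The fingers move at their own pace and stop on an object; "squeeze" is the grip in N (left out, the last holds). Time passes only in rows, so rows that repeat a pose let the fingers close. It gives the time, the measured TCP pose, the force, the opening and the grip force at its end, in the units of the state.
- arm.state(): the state, without advancing time (a new reading comes with each control period).
- arm.read_camera(name): name is "scene" or "top"; returns a dict with "pixels" (384x512x3 uint8, red, green, blue), "fx", "fy", "cx", "cy" (pixels), "dist" ([k1, k2, p1, p2, k3] as OpenCV has them; the pictures are not rectified), "world_from_camera" (4x4, takes a point from camera to world coordinates). Camera axes: x right, y down, z forward; pixel columns grow to the right and rows downward; lengths in m; the calibration is good to about 2 mm. A picture is of the moment at which its call begins. There is no depth.
- arm.close_job(): hands the job in; it is judged then, once.
Trained networks look in a picture, given as the dict that the camera call returned (one of the last four; its "shot" number tells which), for a name from the list of things; names that differ only in an ending like _2 or _b are one class to them, and where a whole thing is asked for, a point or a joint stands for the part that bears it (a point fixed in the world has none). Each returns a list of dicts, best first, with "score" (0 to 1); they miss things now and then, are a little off and sometimes report something else, mostly with a low value. They report only what shows in the picture. A call takes as long as a camera call.
- arm.trace(picture, query): "pixels" (384x512 bool, what is visible of it).
- arm.mark_of(picture, query): "xyz" ([x, y, z] in m, in world coordinates, good to about 4 mm: a listed point, or the origin of a listed thing).
The state is a dict: "time": time; "joint_positions": joint angles; "joint_vel": joint speeds; "joint_efforts": joint torques, N m; "ee_pos": TCP position; "tcp_rot": TCP orientation; "contact_force": force on the tool from outside, world axes, zero at the start; "moment": the same for the moment, N m; "finger_gap": finger opening in m; "gripper_force": force on a finger pad.
Only numpy, scipy, OpenCV 4.12 (cv2) and the standard library are available. Lean on these libraries where they do the work, as an engineer would, in place of code of your own. Each camera call takes 0.05 s, during which the arm holds its last target. There are 200 camera calls.

TASK

On the drinks trolley, push the sliding cup divider along its rail until its spring plunger drops into the groove of the ridged keeper, and leave it clicked in there. Push it with the fingertips or the outside of a finger against one end of its block: do not pinch the block, do not pull the plunger up by hand, and leave the cups, the jug and the jar as they stand.

Things in the scene. Friction and masses are not known exactly. Their poses are not given: they have to be found in the camera images.
- rail: Straight steel bar on a fixed aluminium base strip. Origin under the middle of the strip, on the table; own y runs along the bar, own x points across it, away from the robot, z up. Strip 70 x 460 x 5 mm; bar 24 mm wide, 440 mm long, its top 46 mm above the table. Fixed; turned by up to about 0.3 rad.
- slider (a joint): Place of the sliding divider along the rail in m: rail-frame y of the slider's middle, 0 at mid-rail, range -0.165 to 0.165. It runs with about 0.8 N of drag and stays where it is left.
- slider_mid (a point): Middle of the slider's white block, 92 mm above the table, right over the bar; axes parallel to the rail's. The block is 44 mm across the bar (x) and 40 mm along it (y): its two upright end faces lie 20 mm to either side of this point along y. It reaches from 58 to 108 mm above the table; thin cheeks hang down both sides of the bar to 32 mm.
- plate_mid (a point): Middle of the slider's clear divider plate, which stands out from the middle of the block on the rail's +x side: 4 mm thick in y, from 22 to 85 mm from the bar's centre line, 30 to 105 mm above the table.
- plunger (a joint): Height of the slider's spring plunger in m above its lowest stop. 0 on the bare bar, about 0.007 on a crest of the keeper, about 0.001 when dropped into the keeper's groove. The spring presses it down with 9 to 12 N. Its black knob, 18 mm diameter, stands on the middle of the block, top 125 mm above the table, 133 mm when raised.
- plunger_tip (a point): Lowest point of the plunger's round tip (5 mm radius), inside the block at the middle of its length; it moves along with the slider and up and down with the plunger.
- keeper: The ridged keeper: low aluminium piece clamped on top of the bar, 28 mm wide, 64 mm long, 8.5 mm high, with a long ramp up from each end to a crest 9 mm from its middle and a V groove between the crests. Origin on the bar's top under the middle of the groove; axes parallel to the rail's. It sits 90 to 130 mm from mid-rail, on either side. The slider passes over it.
- keeper_groove (a point): Middle of the keeper's groove. Pushing the slider up a ramp takes about 3 to 6 N; past the crest the plunger drops, the slider runs some 8 mm ahead by itself and the push falls to nothing; the groove centres it. Pushing on rises to about 7 to 10 N and carries it out over the far ramp; it can be pushed back in from the other side.
- collar: Plain aluminium clamp block on the bar, on the side of mid-rail opposite to the keeper, 90 to 130 mm from mid-rail: 44 mm across, 20 mm along the bar, its top 70 mm above the table. Origin at the height of the bar's top. The slider cannot pass it.
- cup_a: Loose white cup, 84 mm across the rim, 130 mm high, 30 g, standing on the table near one end of the rail on its far side. Origin at the centre of its foot.
- cup_b: Another such cup near the rail's other end.
- jug: Loose pink jug with one handle, 120 mm across, 200 mm high, on the right. Origin at the centre of its foot.
- jar: Loose closed jar, 70 mm across, 100 mm high, beyond the rail. Origin at the centre of its foot.

How it is judged:
At the end, for the whole second after the job is handed in: The slider rests with its plunger dropped into the keeper's groove: plunger tip within 3 mm of the groove's middle along the rail, plunger lower than 3.5 mm above its lowest stop, slider at rest (y of plunger_tip in the frame of keeper between -0.003 and 0.003 m and value of joint plunger below 0.0035 m and velocity of joint slider between -0.005 and 0.005 m/s); the robot touches nothing.
It fails at once if the plunger is pulled up by hand (more than 11 mm above its lowest stop) (value of joint plunger above 0.011 m).
It fails at once if the slider's block is pinched: fingers press on both its half towards one end and its half towards the other end at once, with more than 1.5 N each (contact force between each of slider_c3, slider_c4 and the fingers above 1.5 N).
It fails at once if a cup is shifted by more than 20 mm, tipped or lifted (distance of any of cup_a, cup_b from where it was at the start of the episode above 0.02 m or angle between any of cup_a, cup_b's own z axis and vertical above 0.25 rad).
It fails at once if the jug is shifted by more than 20 mm, tipped or lifted (distance of jug from where it was at the start of the episode above 0.02 m or angle between jug's own z axis and vertical above 0.25 rad).
It fails at once if the jar is shifted by more than 20 mm, tipped or lifted (distance of jar from where it was at the start of the episode above 0.02 m or angle between jar's own z axis and vertical above 0.25 rad).
It also fails if it takes over 58 s, if anything falls off the work surface, if the arm or the gripper's body presses on something with over 40 N, if the wrist force passes 120 N, or if a joint passes its speed limit or range.

## Working session

There is one attempt and no reset: what is moved stays moved. The work goes in short steps, Python scripts to look and compute and a tool call to move; the robot and the scene stay as the last step left them, time stands still between calls to the robot, and variables do not carry over. Pictures are saved under pics/ and viewed, at most 10 in all, crops included, and the job is handed in when it is done.

Besides the shell and the picture viewer there is one more tool, called after ">>>" as name(argument=value, ...) on one line, values as JSON. drive_tool: Moves the arm, as the interface text tells. Its arguments: {"type":"object","properties":{"steps":{"type":"array"},"squeeze":{"type":"number"}},"required":["steps"]}

```bash
mkdir -p pics; cat > h.py <<'E'
import numpy as np, cv2
from station import arm
from scipy.spatial.transform import Rotation as R
def save(p,n): cv2.imwrite('pics/'+n, cv2.cvtColor(p['pixels'],cv2.COLOR_RGB2BGR))
E
python3 - <<'E'
from h import *
s=arm.state(); print(s['time'],s['ee_pos'],s['tcp_rot'],s['finger_gap'])
print(R.from_quat(s['tcp_rot']).as_matrix().round(3))
P={c:arm.read_camera(c) for c in('scene','top')}
for c,p in P.items():
    save(p,c+'0.png')
    for q in ['rail','slider_mid','plate_mid','plunger_tip','keeper','keeper_groove','collar','cup_a','jug','jar']:
        print(c,q,[(np.round(m['xyz'],3).tolist(),round(m['score'],2)) for m in arm.mark_of(p,q)[:2]])
E
cd pics; python3 -c "
import cv2,numpy as np
cv2.imwrite('a.png',np.hstack([cv2.imread('scene0.png'),cv2.imread('top0.png')])[:, :])
a=cv2.imread('a.png');cv2.imwrite('a.png',cv2.resize(a,(800,300)))"
```

```text
0.0 [0.16340323 0.60273719 0.23027587] [ 1.31949854e-01  9.91255919e-01 -9.63552794e-04 -1.01832912e-04] 0.08541406186044391
[[-0.965  0.262 -0.   ]
 [ 0.262  0.965 -0.002]
 [-0.    -0.002 -1.   ]]
scene rail [([0.524, -0.035, 0.001], 0.93)]
scene slider_mid [([0.52, -0.004, 0.092], 0.74)]
scene plate_mid [([0.574, 0.002, 0.068], 0.73)]
scene plunger_tip []
scene keeper [([0.504, 0.084, 0.048], 0.51)]
scene keeper_groove [([0.5, 0.081, 0.048], 0.64)]
scene collar [([0.55, -0.146, 0.044], 0.62)]
scene cup_a [([0.676, -0.256, -0.001], 0.91), ([0.577, 0.214, 0.002], 0.86)]
scene jug [([0.304, -0.474, -0.002], 0.92)]
scene jar []
top rail [([0.524, -0.032, 0.001], 0.96), ([0.581, 0.212, -0.004], 0.5)]
top slider_mid [([0.52, -0.008, 0.089], 0.74), ([0.502, 0.087, 0.05], 0.15)]
top plate_mid [([0.57, 0.004, 0.065], 0.72)]
top plunger_tip [([0.572, 0.006, 0.068], 0.19)]
top keeper [([0.5, 0.088, 0.049], 0.6)]
top keeper_groove [([0.502, 0.085, 0.05], 0.8)]
top collar [([0.55, -0.142, 0.045], 0.56)]
top cup_a [([0.673, -0.257, -0.001], 0.89), ([0.58, 0.212, -0.005], 0.65)]
top jug [([0.304, -0.467, -0.001], 0.92), ([0.498, 0.089, 0.046], 0.28)]
top jar [([0.774, -0.008, 0.0], 0.64)]
```

View pics/top0.png

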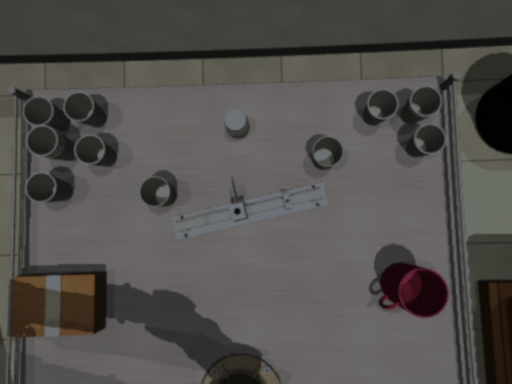

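View pics/scene0.png

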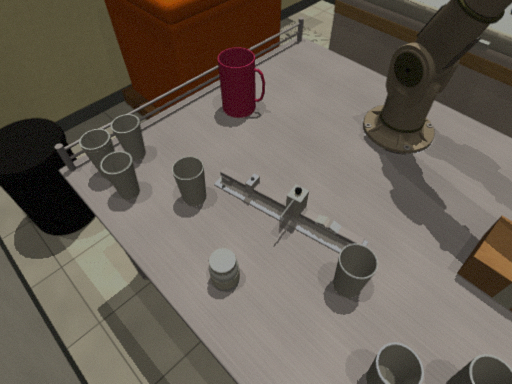

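The top view shows the rail from (175,230) to (325,195), the slider at (238,210), the collar at (287,200) and the keeper to the slider's left, at +y. The scene view agrees, with the rail clear around the slider. Next I'll average the points, check them against the given sizes and work out the moves.

```bash
cat >> h.py <<'E'
O=np.array([.524,-.034]); g=np.array([.502,.0855]); c=np.array([.55,-.144]); s0=np.array([.52,-.006])
Y=(g-c)/np.linalg.norm(g-c); X=np.array([Y[1],-Y[0]])
def rail(p): d=np.asarray(p)[:2]-O; return np.round([d@X,d@Y],4)
def world(x,y): return O+x*X+y*Y
def tool(target):  # shift in cm in tool axes from the current pose
    s=arm.state(); return R.from_quat(s['tcp_rot']).inv().apply(np.array(target)-s['ee_pos'])*100
E
python3 - <<'E'
from h import *
print('yaw',np.arctan2(-Y[0],Y[1]),'keeper',rail(g),'collar',rail(c),'slider',rail(s0))
w=[*world(0,-.045)]
for t in ([.47,.35,.24],[*w,.2],[*w,.08]): print(t,tool(t).round(2))
tx=R.from_quat(arm.state()['tcp_rot']).as_matrix()[:2,0]
print('turn',np.degrees(np.arctan2(tx[1],tx[0])-np.arctan2(Y[1],Y[0])))
E
```

```text
yaw 0.20617827003191205 keeper [0.0029 0.1215] collar [ 0.0029 -0.113 ] slider [0.0018 0.0282]
[0.47, 0.35, 0.24] [-36.21 -16.42  -0.87]
[np.float64(0.5332124277446211), np.float64(-0.07804692015396919), 0.2] [-53.51 -56.08   3.13]
[np.float64(0.5332124277446211), np.float64(-0.07804692015396919), 0.08] [-53.51 -56.08  15.13]
turn 63.01800377000484
```

>>> drive_tool(steps=[[0,[-9,-4,-1],0],[0,[-18,-8,-1],0],[0,[-27,-12,-1],7],[0,[-36,-16,-1],14],[0,[-36,-16,-1],21],[0,[-38,-20,-1],28],[0,[-40,-24,-1],35],[0,[-41,-28,0],42],[0,[-43,-32,0],49],[0,[-45,-36,1],56],[0,[-46,-40,1],63],[0,[-48,-44,2],63],[0,[-50,-48,2],63],[0,[-52,-52,3],63],[0,[-53.5,-56,3],63],[0,[-53.5,-56,3],63],[0,[-53.5,-56,3],63],[0,[-53.5,-56,3],63],[0,[-53.5,-56,3],63],[0,[-53.5,-56,3],63]])

```text
time: 2.77
ee_pos: [0.5331, -0.0847, 0.2015]
tcp_rot: [0.633, 0.774, -0.001, 0.001]
contact_force: [-0.2, -0.7, 0.3]
finger_gap: -0.0001
gripper_force: 0.0
```

```bash
python3 - <<'E'
from h import *
p=arm.read_camera('scene'); save(p,'s1.png')
s=arm.state(); print(s['ee_pos'],rail(s['ee_pos']),s['contact_force'],R.from_quat(s['tcp_rot']).as_matrix().round(3).tolist())
for q in ['slider_mid','keeper_groove']: print(q,[(np.round(m['xyz'],3).tolist(),rail(m['xyz']),round(m['score'],2)) for m in arm.mark_of(p,q)[:1]])
print(tool([*world(.002,-.045),.08]).round(2))
E
```

```text
[ 0.53313461 -0.08506678  0.20133176] [-0.0015 -0.0519] [-0.89988639 -2.16451667  0.10609279] [[-0.196, 0.981, 0.001], [0.981, 0.196, -0.003], [-0.003, -0.0, -1.0]]
slider_mid [([0.525, -0.006, 0.088], array([0.0063, 0.0272]), 0.82)]
keeper_groove [([0.5, 0.082, 0.049], array([0.0007, 0.1186]), 0.67)]
[ 0.11  0.22 12.13]
```

View pics/s1.png

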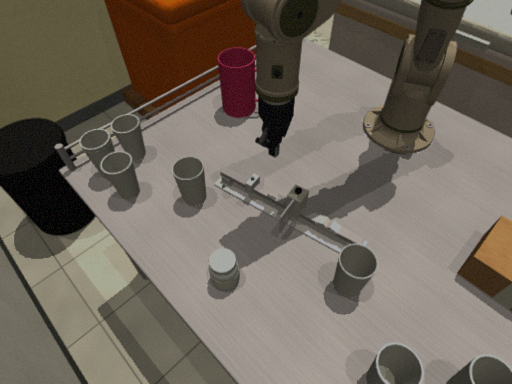

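The gripper (fingertips at about (275,152)) hangs clear above the rail, between the collar (253,180) and the slider (297,195). I can descend.

>>> drive_tool(steps=[[0,[0,0.2,2],0],[0,[0,0.2,4],0],[0,[0,0.2,6],0],[0,[0,0.2,8],0],[0,[0,0.2,10],0],[0,[0,0.2,11],0],[0,[0,0.2,12],0],[0,[0,0.2,12],0],[0,[0,0.2,12],0],[0,[0,0.2,12],0],[0,[0,0.2,12],0]])

```text
time: 3.83
ee_pos: [0.5361, -0.0769, 0.0824]
tcp_rot: [0.63, 0.776, 0.001, 0.001]
contact_force: [-0.1, 0.6, 0.2]
finger_gap: -0.0001
gripper_force: 0.0
```

```bash
python3 - <<'E'
from h import *
s=arm.state(); print(s['time'],s['ee_pos'],rail(s['ee_pos']),s['contact_force'])
E
```

```text
3.8333 [ 0.53610751 -0.07689041  0.08240746] [ 0.0031 -0.0445] [-0.08600979  0.64441659  0.23217765]
```

>>> drive_tool(steps=[[0,[1,0,0],0],[0,[2,0,0],0],[0,[3,0,0],0],[0,[3.5,0,0],0],[0,[4,0,0],0],[0,[4.5,0,0],0],[0,[5,0,0],0],[0,[5.5,0,0],0],[0,[6,0,0],0],[0,[6.5,0,0],0],[0,[7,0,0],0],[0,[7.5,0,0],0],[0,[8,0,0],0],[0,[8.3,0,0],0],[0,[8.6,0,0],0],[0,[8.8,0,0],0],[0,[9,0,0],0],[0,[9,0,0],0],[0,[9,0,0],0],[0,[9,0,0],0]])

```text
time: 5.5
ee_pos: [0.5167, 0.0112, 0.0812]
tcp_rot: [0.631, 0.776, -0.0, -0.0]
contact_force: [0.1, 0.5, -0.1]
finger_gap: 0.0001
gripper_force: 0.0
```

```bash
python3 - <<'E'
from h import *
P=[arm.read_camera(c) for c in('top','scene')]
s=arm.state(); print(s['time'],s['ee_pos'],rail(s['ee_pos']),s['contact_force'],R.from_quat(s['tcp_rot']).as_matrix()[:,0].round(3))
for p in P:
  for q in ['slider_mid','keeper_groove']: print(q,[(np.round(m['xyz'],3).tolist(),rail(m['xyz']),round(m['score'],2)) for m in arm.mark_of(p,q)[:1]])
im=cv2.cvtColor(P[1]['pixels'],cv2.COLOR_RGB2BGR)[120:300,200:420]; cv2.imwrite('pics/s2.png',cv2.resize(im,None,fx=3,fy=3))
E
```

```text
5.6 [0.51671418 0.01113072 0.08120788] [0.0021 0.0457] [ 0.68394363  0.3426764  -0.30557319] [-0.205  0.979  0.   ]
slider_mid []
keeper_groove []
slider_mid [([0.513, 0.045, 0.09], array([0.0055, 0.0791]), 0.86)]
keeper_groove [([0.502, 0.082, 0.047], array([0.0022, 0.1176]), 0.82)]
```

View pics/s2.png

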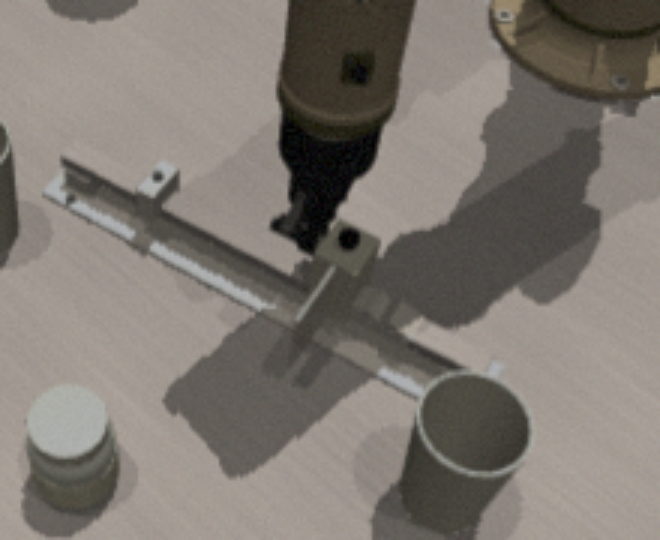

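The fingers are against the slider's near end face, with the knob at (348,238) in the crop, and they have carried it to rail y of about 0.078. The keeper groove is about 41 mm ahead. From here I go slowly and watch the force.

>>> drive_tool(steps=[[0,[0.2,0,0],0],[0,[0.4,0,0],0],[0,[0.6,0,0],0],[0,[0.8,0,0],0],[0,[1.0,0,0],0],[0,[1.2,0,0],0],[0,[1.4,0,0],0],[0,[1.6,0,0],0],[0,[1.8,0,0],0],[0,[2.0,0,0],0],[0,[2.2,0,0],0],[0,[2.3,0,0],0],[0,[2.4,0,0],0],[0,[2.4,0,0],0],[0,[2.4,0,0],0]])

```text
time: 7.05
ee_pos: [0.5121, 0.0339, 0.0814]
tcp_rot: [0.631, 0.776, -0.0, 0.0]
contact_force: [0.9, -3.9, 0.4]
finger_gap: 0.0002
gripper_force: 2.6
```

>>> drive_tool(steps=[[0,[0.1,0,0],0],[0,[0.2,0,0],0],[0,[0.3,0,0],0],[0,[0.4,0,0],0],[0,[0.4,0,0],0],[0,[0.4,0,0],0]])

```text
time: 7.55
ee_pos: [0.5112, 0.0382, 0.0813]
tcp_rot: [0.631, 0.776, -0.0, 0.0]
contact_force: [1.3, -4.0, 0.8]
finger_gap: -0.0001
gripper_force: 2.4
```

>>> drive_tool(steps=[[0,[0.1,0,0],0],[0,[0.2,0,0],0],[0,[0.2,0,0],0],[0,[0.2,0,0],0]])

```text
time: 7.88
ee_pos: [0.5108, 0.0403, 0.0813]
tcp_rot: [0.631, 0.776, -0.0, 0.0]
contact_force: [1.7, -3.9, 0.8]
finger_gap: -0.0
gripper_force: 2.4
```

>>> drive_tool(steps=[[0,[0.1,0,0],0],[0,[0.2,0,0],0],[0,[0.2,0,0],0],[0,[0.2,0,0],0]])

```text
time: 8.22
ee_pos: [0.5104, 0.0424, 0.0813]
tcp_rot: [0.631, 0.776, -0.0, 0.0]
contact_force: [1.8, -4.7, 0.6]
finger_gap: -0.0002
gripper_force: 2.3
```

>>> drive_tool(steps=[[0,[0.1,0,0],0],[0,[0.2,0,0],0],[0,[0.2,0,0],0],[0,[0.2,0,0],0]])

```text
time: 8.55
ee_pos: [0.5099, 0.0448, 0.0813]
tcp_rot: [0.63, 0.776, 0.0, -0.0]
contact_force: [1.2, -2.1, 0.8]
finger_gap: -0.0001
gripper_force: 1.7
```

>>> drive_tool(steps=[[0,[0.1,0,0],0],[0,[0.15,0,0],0],[0,[0.15,0,0],0],[0,[0.15,0,0],0]])

```text
time: 8.88
ee_pos: [0.5091, 0.047, 0.0811]
tcp_rot: [0.63, 0.777, 0.0, -0.001]
contact_force: [-0.5, 0.2, -0.2]
finger_gap: -0.0
gripper_force: 0.0
```

The push has fallen to nothing, so it has clicked in. I'll back off along the rail and then lift.

>>> drive_tool(steps=[[0,[-1,0,0],0],[0,[-2,0,0],0],[0,[-3,0,0],0],[0,[-4,0,0],0],[0,[-5,0,-1],0],[0,[-5,0,-3],0],[0,[-6,0,-6],0],[0,[-8,0,-9],0],[0,[-10,0,-12],0],[0,[-13,0,-14],0],[0,[-16,0,-15],0],[0,[-16,0,-15],0],[0,[-16,0,-15],0],[0,[-16,0,-15],0]])

```text
time: 10.05
ee_pos: [0.5421, -0.1109, 0.2313]
tcp_rot: [0.631, 0.776, -0.0, -0.0]
contact_force: [-0.3, -0.3, 0.0]
finger_gap: -0.0002
gripper_force: 0.0
```

```bash
python3 - <<'E'
from h import *
P=[arm.read_camera(c) for c in('top','scene')]
s=arm.state(); print(s['time'],s['ee_pos'],s['contact_force'])
for p in P:
  for q in ['slider_mid','keeper_groove','cup_a','jar']: print(q,[(np.round(m['xyz'],3).tolist(),rail(m['xyz']),round(m['score'],2)) for m in arm.mark_of(p,q)[:2]])
im=cv2.cvtColor(P[1]['pixels'],cv2.COLOR_RGB2BGR)[120:300,220:420]; cv2.imwrite('pics/s3.png',cv2.resize(im,None,fx=3,fy=3))
E
```

```text
10.15 [ 0.54206428 -0.10949559  0.23074711] [-4.67875139e-01  6.06653983e-05  1.69995060e-01]
slider_mid [([0.497, 0.088, 0.094], array([-0.0015,  0.1247]), 0.69)]
keeper_groove [([0.5, 0.087, 0.049], array([0.0008, 0.1235]), 0.43)]
cup_a [([0.58, 0.21, -0.004], array([0.105, 0.227]), 0.98), ([0.671, -0.258, -0.001], array([ 0.0981, -0.2495]), 0.76)]
jar [([0.776, -0.005, -0.003], array([ 0.2523, -0.0233]), 0.69)]
slider_mid [([0.502, 0.087, 0.091], array([0.0035, 0.123 ]), 0.86)]
keeper_groove [([0.503, 0.083, 0.05], array([0.003 , 0.1191]), 0.63)]
cup_a [([0.577, 0.214, -0.0], array([0.1026, 0.2319]), 0.76), ([0.678, -0.258, 0.0], array([ 0.1049, -0.2503]), 0.64)]
jar [([0.775, -0.005, 0.002], array([ 0.2517, -0.0231]), 0.62)]
```

View pics/s3.png

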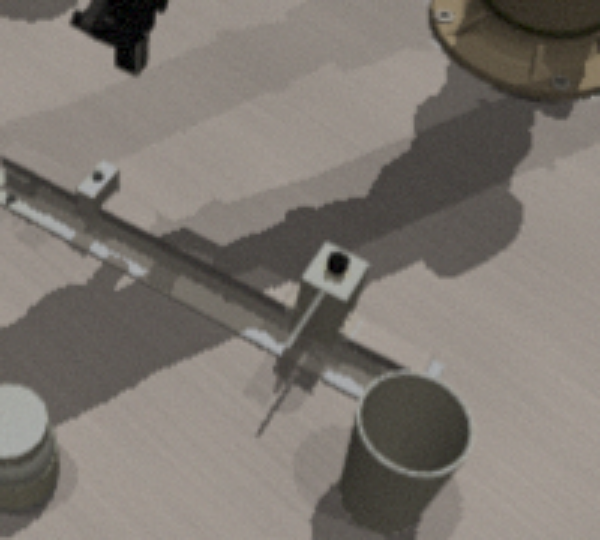

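The slider sits over the keeper with its knob down at (338,264). It ended about 9 mm ahead of where the finger stopped, as a drop into the groove should leave it. The cups and jar have not moved, and the gripper is clear.

```bash
python3 -c "
from station import arm
print(arm.close_job())"
```

```text
the job is handed in; nothing more can be done
None
```

The slider is clicked into the keeper's groove, going by the force drop and the final pictures. The cups and jar stand where they were, the arm is clear, and the job was handed in after about 10 s; no verdict came back.

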